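# Zero the probe offset dial and store it

### The job

Zero the probe offset unit: turn its round dial, for example by pushing the raised pointer bar from the side, until the pointer's tip stands on the middle of the wide zero mark. Only then hold the large button on the button box fully down for at least two seconds to store the zero, and let it come up again. Leave the small button alone, do not disturb the dial once it is set, and leave everything else on the bench standing where it is.

Things in the scene. Friction and masses are not known exactly. Their poses are not given: they have to be found in the camera images.
- unit: Fixed white housing of the offset unit, 160 x 160 mm, top 55 mm high, with an aluminium scale disc (154 mm wide, 2 mm thick) on it; origin under its middle. Its x axis points along the zero mark; its yaw varies by up to 0.8 rad either way.
- dial_axis (a point): Point on the dial's upright turning axis, in the middle of the housing and in the plane of the dial's upper face (69 mm above the bench). The dial is a black knurled disc of 92 mm diameter, 12 mm thick.
- pointer_tip (a point): Tip of the dial's pointer, 55 mm from the axis, 69 mm above the bench; it turns with the dial. The tip is a small low triangle that continues the raised pointer bar outwards.
- bar_top (a point): Middle of the top of the raised aluminium pointer bar, 28 mm from the axis, 93 mm above the bench; it turns with the dial. The bar stands 24 mm up from the dial's upper face, is 10 mm thick and runs radially from 10 to 46 mm from the axis. The rest of the dial's upper face is flat and free.
- zero_mark (a point): Where the pointer's tip lies when the dial reads exactly zero: 55 mm from the axis, fixed on the housing, at the inner end of the zero mark, a black stroke 6 mm wide and 18 mm long on the scale. The other 23 strokes, every 15 degrees, are thin (1.5 mm) and at most 8 mm long. Seen from the dial's axis the mark lies roughly away from the robot.
- dial (a joint): Turning of the dial in rad, growing anticlockwise seen from above; 0 and 2 pi both read zero. It starts between 0.7 and 5.58. The dial turns endlessly both ways, needs about 2.5 N sideways on the bar 35 mm from the axis, and stays where it is left.
- big_button_top (a point): Centre of the top face of the large round white button, 34 mm in diameter, on a fixed grey button box 85 x 140 x 45 mm, to one side of the dial housing or the other. It points straight up; its top is 67 mm above the bench when up, 10 mm above the black round collar (50 mm wide) that surrounds it.
- big_button (a joint): Travel of the large button in m: 0 up, 0.006 fully down; it springs up by itself and needs about 5 N to be held fully down. Above 0.004 counts as down, below 0.001 as up.
- small_button (a joint): Travel of the small round white button (16 mm in diameter, 71 mm from the large one on the same box) in m: 0 up, 0.004 down; it must stay up.
- beaker: Empty glass beaker, 68 mm wide, 90 mm tall, standing on a fixed white magnetic stirrer (140 x 140 mm, top 60 mm high) on the other side of the dial housing from the button box; origin under its middle.
- tall_bottle: White bottle 64 mm wide, 170 mm tall, standing far behind the dial; origin under its middle.
- amber_jar: Amber jar with a black lid, 60 mm wide, 85 mm tall, far behind the dial; origin under its middle.
- range_meter: Hand-held orange and black meter, 115 x 50 x 28 mm, lying near the robot; origin under its middle.
- electrode: Probe lying flat near the robot, about 170 mm long along its x and 18 mm thick; origin near its middle, at the bench.
- cuvette_carton: Flat carton 70 x 100 x 30 mm, far behind the dial; origin under its middle.
Things that resemble listed ones, but are neither listed nor needed, are in the scene too. What is shaped like the part that bears big_button_top but red is not meant.

How it is judged:
By the outcome, as a careful person would: the job done as asked, in the order asked, and still so for the second after the job is handed in, with the robot touching nothing.
It also fails if it takes over 56 s, if anything falls off the work surface, if the arm or the gripper's body presses on something with over 40 N, if the wrist force passes 120 N, or if a joint passes its speed limit or range.

### The arm

A 7-joint arm with a two-finger parallel gripper is mounted at the origin on the work surface. World frame = base frame: x ahead of the robot, y to its left, z up, the work surface at z = 0. Lengths are in m, angles in degrees, forces in N, time in s.
With the tool pointing down it reaches from about 0.425 to 0.875 m from the base axis. Payload 4.7 kg.
Tool frame: the origin (TCP) lies between the finger pads; the fingertips stand 8 mm ahead of it and the grasp point (between the pads) lies 11 mm behind it (env.tip_extent is the distance from the TCP to the fingertips, in m); z points along the fingers, y is the line along which they close (so a half turn about z gives the same grasp; the last joint's range is limited). The gripper opens to 87 mm and grips with 3 to 60 N. Pads are 19 mm wide; open, the fingers measure 117 mm over their backs; the gripper's body (75 mm by 190 mm) begins 51 mm behind the grasp point.
Start: joints at [-62.389, 18.392, -4.016, 83.108, 1.295, 78.541, -3.26], TCP at [0.293, 0.58, 0.231] pointing down, gripper open.
Joint ranges: [-163.93, 163.93], [-17.29, 119.83], [-79.2, 71.16], [3.27, 140.29], [-89.18, 269.18], [5.43, 117.66], [-154.24, 154.24]. Speed limits (degrees/s): [147.25, 147.25, 180, 180, 180, 180, 180].

### API

Orientations are given as [roll, pitch, yaw] about the fixed x, y, z axes, in that order (R = Rz(yaw) Ry(pitch) Rx(roll)).
In Python, from cell import sensors, vision, workorder, env gives the robot as it stands.
- The arm moves only by the tool drive_tool, never from a script. Its argument "moves" is a list of rows, each an object of numbers: "x", "y", "z": the shift along the tool's x, y, z in mm; "rx", "ry", "rz": the turn, a rotation vector about the tool's x, y, z in rad; "fingers": the closure, from -1 (fully open) to 1 (shut). In form: [{"x": .., "y": .., "z": .., "rx": .., "ry": .., "rz": .., "fingers": ..}, ...]. A call has 1 to 20 rows; each row is the pose to reach, as a shift and turn from the pose commanded when the call began, along the tool's axes at that moment; what a row does not reach only later rows make up. A row lasts 1/8 s, in which the tool goes at most 62.5 mm and 10.7 degrees, less where a joint would pass 70% of its speed; a pose out of reach is approached as far as the arm can. A call with a gripper value outside its range is refused whole. The fingers move at their own pace and stop on an object; "force" is the grip in N (left out, the last holds). Time passes only in rows, so rows that repeat a pose let the fingers close. It gives the time, the measured TCP pose, the force, the opening and the grip force at its end, in the units of the state.
- sensors.get_obs(): the state, without advancing time (a new reading comes with each control period).
- vision.read_camera(name): name is "scene" or "top" or "wrist"; returns a dict with "image" (384x512x3 uint8, red, green, blue), "fx", "fy", "cx", "cy" (pixels), "R" (3x3) and "t" (3): a world point X has camera coordinates R X + t. Camera axes: x right, y down, z forward; pixel columns grow to the right and rows downward; lengths in m; the calibration is good to about 2 mm. A picture is of the moment at which its call begins. There is no depth.
- workorder.sign_off(): hands the job in; it is judged then, once.
The state is a dict: "time_s": time; "qpos": joint angles; "joint_velocities": joint speeds; "effort": joint torques, N m; "tool_pos": TCP position; "tool_rot": TCP orientation; "force": force on the tool from outside, world axes, zero at the start; "wrist_torque": the same for the moment, N m; "grip_width": finger opening in m; "grasp_force": force on a finger pad.
Only numpy, scipy, OpenCV 4.12 (cv2) and the standard library are available. Lean on these libraries where they do the work, as an engineer would, in place of code of your own. Each camera call takes 0.05 s, during which the arm holds its last target. There are 200 camera calls.

## Working session

There is one attempt and no reset: what is moved stays moved. The work goes in short steps, Python scripts to look and compute and a tool call to move; the robot and the scene stay as the last step left them, time stands still between calls to the robot, and variables do not carry over. Pictures are saved under pics/ and viewed, at most 10 in all, crops included, and the job is handed in when it is done.

Besides the shell and the picture viewer there is one more tool, called after "Emit:" as name(argument=value, ...) on one line, values as JSON. drive_tool: Moves the arm, as the interface text tells. Its arguments: {"type":"object","properties":{"moves":{"type":"array"},"force":{"type":"number"}},"required":["moves"]}

```bash
mkdir -p pics; ls; python3 - <<'E'
from cell import sensors, vision
import cv2, pickle
o=sensors.get_obs(); print(o)
C={n:vision.read_camera(n) for n in("scene","top","wrist")}
pickle.dump(C,open("c0.pkl","wb"))
for n in C:
    print(n,C[n]['fx'],C[n]['R'],C[n]['t'])
import numpy as np
cv2.imwrite("pics/scene0.png",C['scene']['image'][:,:,::-1])
cv2.imwrite("pics/top0.png",cv2.resize(C['top']['image'][:,:,::-1],(800,600)))
E
```

```text
pics
{'time_s': 0.0, 'qpos': array([-62.3881323 ,  18.44014575,  -4.01416118,  83.17596375,
         1.29432728,  78.53972887,  -3.26046795]), 'joint_velocities': array([ 0.0189966 , -0.02160623,  0.03629075, -0.0431604 ,  0.06509696,
        0.02015663,  0.01680195]), 'effort': array([-6.43753697e-05, -4.91278303e+01, -4.03972026e-01, -3.12526309e+01,
       -6.38717436e-02,  4.38043533e-02,  1.79892613e-04]), 'tool_pos': array([0.2929211 , 0.57964951, 0.22943969]), 'tool_rot': array([-1.79889362e+02,  5.51963943e-03,  1.53196008e+02]), 'force': array([-0.44593782,  0.59996324, -0.31552325]), 'wrist_torque': array([ 0.01127179, -0.03940865, -0.02164525]), 'grasp_force': 0.0, 'grip_width': 0.08720556972400165}
scene 348.90261603961414 [[-0.76939677  0.63870965  0.00886552]
 [ 0.55630433  0.67682236 -0.48211719]
 [-0.31393328 -0.36600748 -0.87606188]] [ 0.38934745 -0.32803561  1.54416932]
top 427.2518713937002 [[ 0.01388725 -0.99989516 -0.00410091]
 [-0.99588065 -0.01346373 -0.08966856]
 [ 0.08960395  0.00532926 -0.99596322]] [0.10153132 0.54174536 1.25789307]
wrist 332.97183372025034 [[ 0.45102184  0.89250994 -0.00230549]
 [ 0.86519119 -0.43657939  0.246663  ]
 [ 0.21914265 -0.11324509 -0.96909858]] [-0.6488416  -0.02924264  0.38931928]
```

View pics/scene0.png

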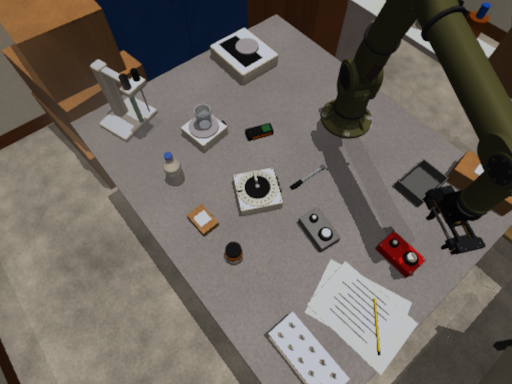

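View pics/top0.png

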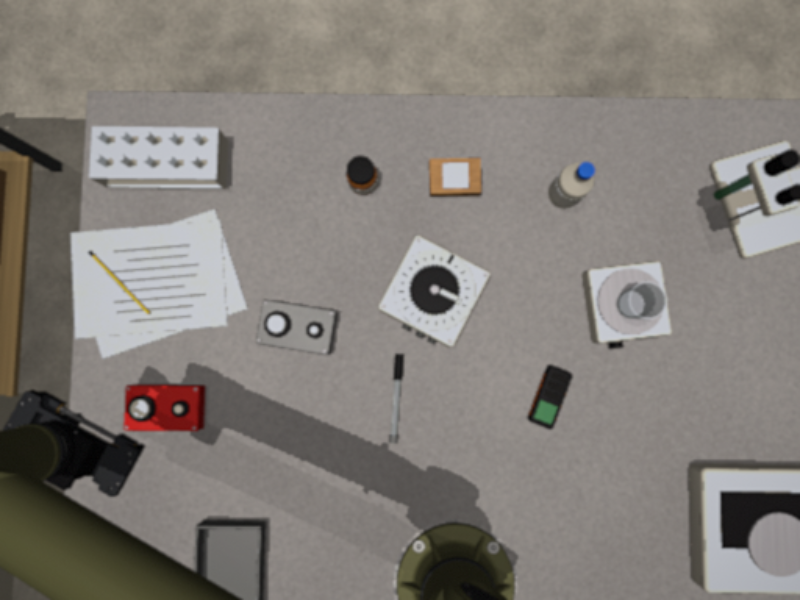

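The top view (800 px scale) shows the dial unit at (435,290), its wide mark near (450,258) and the pointer facing right-down near (457,297). Two things could be the button box: the grey one, large button (277,324) and small (314,330), and the red one at (165,408). I choose the grey one. Next, one close crop to check it.

```bash
cat > h.py <<'E'
import numpy as np, pickle, cv2
def proj(c,X):
    p=np.asarray(X)@c['R'].T+c['t']; return np.stack([c['fx']*p[...,0]/p[...,2]+c['cx'],c['fy']*p[...,1]/p[...,2]+c['cy']],-1)
def onplane(c,uv,z):
    uv=np.atleast_2d(uv).astype(float); d=np.c_[(uv[:,0]-c['cx'])/c['fx'],(uv[:,1]-c['cy'])/c['fy'],np.ones(len(uv))]@c['R']
    o=-c['R'].T@c['t']; s=(z-o[2])/d[:,2]; return o+d*s[:,None]
def tri(cs,uvs):
    A=[];b=[]
    for c,uv in zip(cs,uvs):
        o=-c['R'].T@c['t']; d=c['R'].T@[(uv[0]-c['cx'])/c['fx'],(uv[1]-c['cy'])/c['fy'],1]; d/=np.linalg.norm(d)
        P=np.eye(3)-np.outer(d,d); A.append(P); b.append(P@o)
    return np.linalg.lstsq(np.vstack(A),np.hstack(b),rcond=None)[0]
def crop(c,x,y,w,h,s): return cv2.resize(c['image'][y:y+h,x:x+w,::-1],None,fx=s,fy=s,interpolation=cv2.INTER_CUBIC)
E
python3 - <<'E'
from h import *
C=pickle.load(open("c0.pkl","rb"))
a=np.vstack([np.hstack([crop(C['top'],240,145,80,60,5),crop(C['top'],160,185,80,60,5)]),np.hstack([crop(C['scene'],220,160,80,60,5),crop(C['scene'],285,200,80,60,5)])])
cv2.imwrite("pics/crop1.png",a)
E
```

```text
(no output)
```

View pics/crop1.png

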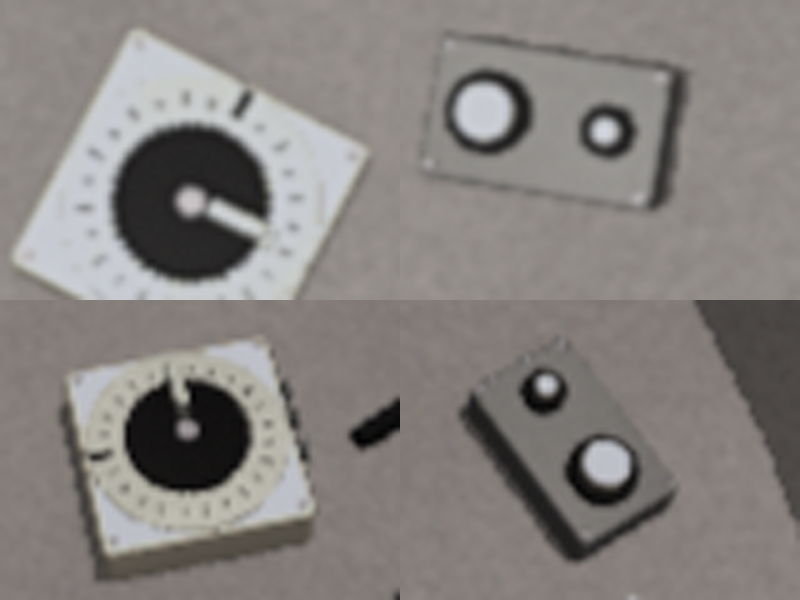

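The crop confirms it: grey box, large white button with black collar, small button beside it. The wide mark is at crop (243,103) and the bar runs from (210,205) to (268,233).

```bash
python3 - <<'E'
from h import *
C=pickle.load(open("c0.pkl","rb")); T,S=C['top'],C['scene']
f=lambda x,y,a,b:(a+(x+.5)/5-.5,b+(y+.5)/5-.5)
P={'dial':(f(191,203,240,145),f(188,134,220,160)),'mark':(f(243,103,240,145),f(102,156,220,160)),'big':(f(85,110,160,185),f(206,163,285,200)),'small':(f(204,130,160,185),f(146,84,285,200))}
R={k:tri((T,S),v) for k,v in P.items()}
for k in R: print(k,R[k].round(4))
print(np.linalg.norm(R['big']-R['small']))
d=onplane(T,P['dial'][0],.069)[0]; m=onplane(T,P['mark'][0],.057)[0]; b=onplane(T,[f(212,207,240,145),f(268,233,240,145)],.093); 
print(d,m,np.linalg.norm((m-d)[:2]),np.degrees(np.arctan2(*(m-d)[1::-1])))
print('bar',b,np.degrees(np.arctan2(*(b[1]-b[0])[1::-1])), onplane(T,P['big'][0],.067),onplane(S,P['big'][1],.067),onplane(S,P['dial'][1],.069))
E
```

```text
dial [0.5473 0.0469 0.0604]
mark [0.607  0.0172 0.0539]
big [0.4807 0.3404 0.0619]
small [0.4704 0.2706 0.0616]
0.07057368915752522
[0.54734128 0.04622155 0.069     ] [0.60799929 0.01567345 0.057     ] 0.06791598332878938 -26.730376836100238
bar [[0.54284398 0.03535679 0.093     ]
 [0.52844619 0.00345356 0.093     ]] -114.28944169636327 [[0.48138454 0.33824978 0.067     ]] [[0.48197813 0.34238481 0.067     ]] [[0.5496587  0.05177351 0.069     ]]
```

Unit yaw is about -27° and the pointer bar is at about -114°, so the dial needs about +87°. I'll pinch the bar lightly and rotate about the axis. First I go to a hover above the bar: shift from the start in tool axes x -469, y -389, turn +1.52.

Emit:
drive_tool(moves=[{"x":-60,"y":-50,"rz":0.15,"fingers":-1},{"x":-120,"y":-100,"rz":0.3,"fingers":-1},{"x":-180,"y":-150,"rz":0.45,"fingers":-1},{"x":-220,"y":-182,"rz":0.6,"fingers":-1},{"x":-260,"y":-216,"rz":0.75,"fingers":-1},{"x":-300,"y":-249,"rz":0.9,"fingers":-1},{"x":-340,"y":-282,"rz":1.05,"fingers":-1},{"x":-380,"y":-315,"rz":1.2,"fingers":-1},{"x":-420,"y":-348,"rz":1.35,"fingers":-1},{"x":-450,"y":-373,"rz":1.45,"fingers":-1},{"x":-469,"y":-389,"rz":1.52,"fingers":-1},{"x":-469,"y":-389,"rz":1.52,"fingers":-1},{"x":-469,"y":-389,"rz":1.52,"fingers":-1},{"x":-469,"y":-389,"rz":1.52,"fingers":-1}])

```text
invalid input at $.moves[0]: expected keys x, y, z, rx, ry, rz, fingers
```

```bash
python3 - <<'E'
from h import *
from cell import sensors, vision
o=sensors.get_obs(); print(o['time_s'],o['tool_pos'],o['tool_rot'],o['qpos'])
c=vision.read_camera('wrist'); pickle.dump(c,open('w1.pkl','wb'))
cv2.imwrite("pics/w1.png",cv2.resize(c['image'][:,:,::-1],(800,600),interpolation=cv2.INTER_CUBIC))
print(proj(c,[[.547,.0465,.069],[.608,.016,.057],[.536,.021,.093]])*800/512)
E
```

```text
0.15 [0.29296232 0.57978964 0.2297406 ] [-1.79918191e+02  5.91365014e-03  1.53199544e+02] [-62.38972205  18.42815166  -4.01548211  83.15715906   1.29587324
  78.54176228  -3.25966529]
[[-12.66182486 820.98967772]
 [ 13.94238143 859.48419368]
 [-71.16018189 859.30764935]]
```

View pics/w1.png

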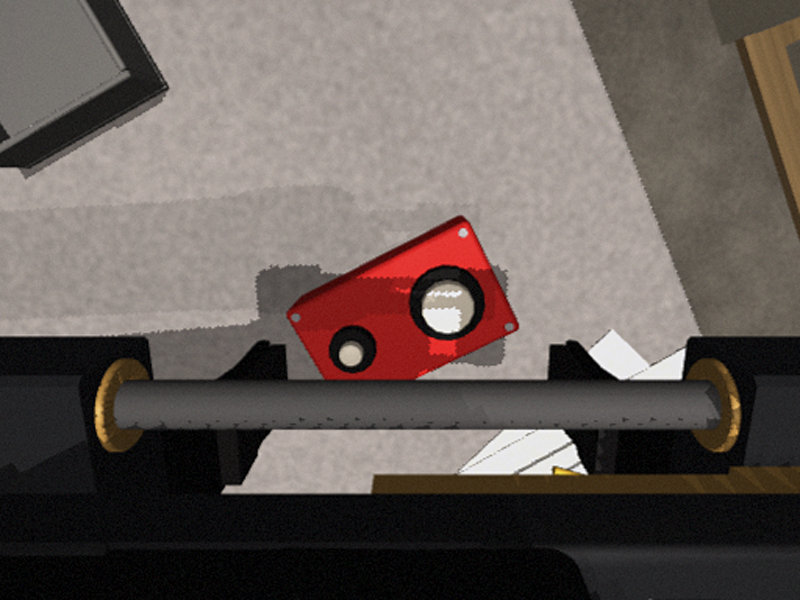

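The call was refused because every key is required. The picture shows only the red decoy (460,300), with the gripper hiding the lower half. I'll hover 80 mm further back along tool x so the whole dial is visible.

Emit:
drive_tool(moves=[{"x":-40,"y":-40,"z":0,"rx":0,"ry":0,"rz":0.15,"fingers":-1},{"x":-80,"y":-80,"z":0,"rx":0,"ry":0,"rz":0.3,"fingers":-1},{"x":-120,"y":-120,"z":0,"rx":0,"ry":0,"rz":0.45,"fingers":-1},{"x":-160,"y":-160,"z":0,"rx":0,"ry":0,"rz":0.6,"fingers":-1},{"x":-200,"y":-200,"z":0,"rx":0,"ry":0,"rz":0.75,"fingers":-1},{"x":-240,"y":-240,"z":0,"rx":0,"ry":0,"rz":0.9,"fingers":-1},{"x":-280,"y":-280,"z":0,"rx":0,"ry":0,"rz":1.05,"fingers":-1},{"x":-320,"y":-320,"z":0,"rx":0,"ry":0,"rz":1.2,"fingers":-1},{"x":-360,"y":-360,"z":0,"rx":0,"ry":0,"rz":1.35,"fingers":-1},{"x":-400,"y":-400,"z":0,"rx":0,"ry":0,"rz":1.45,"fingers":-1},{"x":-440,"y":-440,"z":0,"rx":0,"ry":0,"rz":1.52,"fingers":-1},{"x":-472,"y":-469,"z":0,"rx":0,"ry":0,"rz":1.52,"fingers":-1},{"x":-472,"y":-469,"z":0,"rx":0,"ry":0,"rz":1.52,"fingers":-1},{"x":-472,"y":-469,"z":0,"rx":0,"ry":0,"rz":1.52,"fingers":-1},{"x":-472,"y":-469,"z":0,"rx":0,"ry":0,"rz":1.52,"fingers":-1}])

```text
time_s: 2.08
tool_pos: [0.5027, -0.0496, 0.2304]
tool_rot: [-180.0, -0.0, 66.3]
force: [-0.1, -0.4, 0.4]
grip_width: 0.087
grasp_force: 0.0
```

```bash
python3 - <<'E'
from h import *
from cell import sensors, vision
o=sensors.get_obs(); print(o['time_s'],o['tool_pos'],o['tool_rot'],o['qpos'])
c=vision.read_camera('wrist'); pickle.dump(c,open('w1.pkl','wb'))
cv2.imwrite("pics/w2.png",cv2.resize(c['image'][:,:,::-1],(800,600),interpolation=cv2.INTER_CUBIC))
print(proj(c,[[.547,.0465,.069],[.608,.016,.057],[.536,.021,.093]])*800/512)
E
```

```text
2.075 [ 0.50267643 -0.04960527  0.23040423] [-1.79966952e+02 -2.27267518e-02  6.62610485e+01] [-2.82833995e+01 -1.05129712e-01  3.11485139e+01  1.04327757e+02
  2.20436702e-02  7.57849984e+01 -2.08793014e+01]
[[421.48794287  93.31417131]
 [536.42111915 101.99087893]
 [422.0761129  142.6039504 ]]
```

View pics/w2.png

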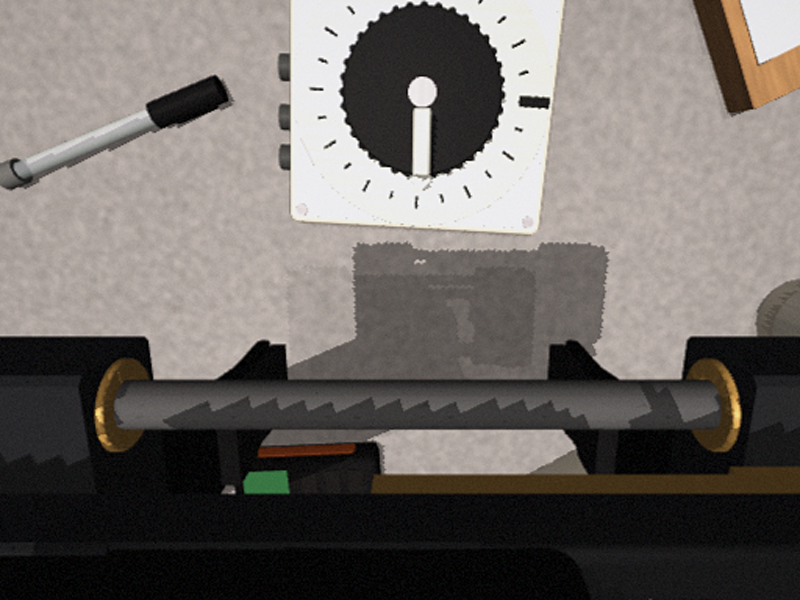

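The wrist view shows the dial centre at (422,90), the bar from (423,108) to (422,177) and the zero mark from (520,101) to (549,102). That agrees with the prediction to within a few pixels.

```bash
python3 - <<'E'
from h import *
c=pickle.load(open("w1.pkl","rb")); C=pickle.load(open("c0.pkl","rb")); k=512/800
g=lambda p,z:onplane(c,np.array(p)*k-.18,z)
# automatic refinement: zero-mark strip & dial dark blob
im=cv2.cvtColor(c['image'],cv2.COLOR_RGB2GRAY)
m=(im<70).astype(np.uint8); n,l,s,ce=cv2.connectedComponentsWithStats(m)
for i in range(1,n):
    if s[i,4]>25 and s[i,1]<120: print(s[i],ce[i],ce[i]/k)
D=l==l[int(60*k),int(400*k)]
pts=np.argwhere(D)[:,::-1]; h=cv2.convexHull(pts.astype(np.int32))[:,0]; h=h[h[:,1]>6]
W=onplane(c,h,.067)[:,:2]
from scipy.optimize import least_squares
r=least_squares(lambda q:np.hypot(*(W-q[:2]).T)-q[2],[.547,.0465,.046],loss='soft_l1',f_scale=.001).x; print('circle',r)
mk=g([[520,101.3],[549,102.3]],.057); print('mark',mk)
b=g([[422.5,109],[422,177]],.093); print('bar',b,np.degrees(np.arctan2(*(b[1]-b[0])[1::-1])))
a=mk.mean(0)[:2]-r[:2]; print('mark ang',np.degrees(np.arctan2(a[1],a[0])),np.hypot(*a))
for p in (g([422,92],.069),): print(p)
E
```

```text
[ 218    1  105  112 8087] [270.03276864  55.11673056] [421.926201    86.11989149]
[ 444    0   38   72 1218] [462.65845649  34.84236453] [722.90383826  54.44119458]
[179  45   6   7  35] [181.71428571  48.02857143] [283.92857143  75.04464286]
[ 94  48  52  34 989] [120.02527806  65.44186047] [187.53949697 102.25290698]
[332  62  20   7 115] [341.63478261  65.05217391] [533.80434783 101.64402174]
[  4 102  17  19  98] [ 11.62244898 113.09183673] [ 18.16007653 176.7059949 ]
circle [0.54750323 0.04703475 0.04685425]
mark [[0.59914807 0.02048747 0.057     ]
 [0.61465454 0.01305457 0.057     ]]
bar [[0.54294914 0.03671405 0.093     ]
 [0.52867669 0.00472789 0.093     ]] -114.0467672959048
mark ang -26.999156991265377 0.06666352568233237
[[0.54746049 0.047226   0.069     ]]
```

Axis at (0.5475, 0.0470), mark at -27.0°, bar at -114.05°. Next: straddle the bar with open fingers (tips about 9 mm above the dial face), then close.

Emit:
drive_tool(moves=[{"x":40,"y":1,"z":20,"rx":0,"ry":0,"rz":0,"fingers":-1},{"x":77,"y":2,"z":50,"rx":0,"ry":0,"rz":0,"fingers":-1},{"x":77,"y":2,"z":90,"rx":0,"ry":0,"rz":0,"fingers":-1},{"x":77,"y":2,"z":120,"rx":0,"ry":0,"rz":0,"fingers":-0.5},{"x":77,"y":2,"z":135,"rx":0,"ry":0,"rz":0,"fingers":-0.3},{"x":77,"y":2,"z":144,"rx":0,"ry":0,"rz":0,"fingers":0},{"x":77,"y":2,"z":144,"rx":0,"ry":0,"rz":0,"fingers":0.3},{"x":77,"y":2,"z":144,"rx":0,"ry":0,"rz":0,"fingers":0.6},{"x":77,"y":2,"z":144,"rx":0,"ry":0,"rz":0,"fingers":1},{"x":77,"y":2,"z":144,"rx":0,"ry":0,"rz":0,"fingers":1},{"x":77,"y":2,"z":144,"rx":0,"ry":0,"rz":0,"fingers":1},{"x":77,"y":2,"z":144,"rx":0,"ry":0,"rz":0,"fingers":1}], force=10)

```text
time_s: 3.62
tool_pos: [0.5357, 0.0184, 0.0867]
tool_rot: [-180.0, 0.0, 66.1]
force: [-1.6, -0.7, 2.3]
grip_width: 0.0101
grasp_force: 10.0
```

Gripped at 10.1 mm width, so it is on the bar. Now rotate +86.9° about the axis, which is 31 mm along tool x.

Emit:
drive_tool(moves=[{"x":0.2,"y":3.2,"z":0,"rx":0,"ry":0,"rz":-0.105,"fingers":1},{"x":0.7,"y":6.4,"z":0,"rx":0,"ry":0,"rz":-0.209,"fingers":1},{"x":1.5,"y":9.6,"z":0,"rx":0,"ry":0,"rz":-0.314,"fingers":1},{"x":2.7,"y":12.6,"z":0,"rx":0,"ry":0,"rz":-0.419,"fingers":1},{"x":4.2,"y":15.5,"z":0,"rx":0,"ry":0,"rz":-0.524,"fingers":1},{"x":5.9,"y":18.2,"z":0,"rx":0,"ry":0,"rz":-0.628,"fingers":1},{"x":8.0,"y":20.7,"z":0,"rx":0,"ry":0,"rz":-0.733,"fingers":1},{"x":10.3,"y":23.0,"z":0,"rx":0,"ry":0,"rz":-0.838,"fingers":1},{"x":12.8,"y":25.1,"z":0,"rx":0,"ry":0,"rz":-0.942,"fingers":1},{"x":15.5,"y":26.8,"z":0,"rx":0,"ry":0,"rz":-1.047,"fingers":1},{"x":18.4,"y":28.3,"z":0,"rx":0,"ry":0,"rz":-1.152,"fingers":1},{"x":21.4,"y":29.5,"z":0,"rx":0,"ry":0,"rz":-1.257,"fingers":1},{"x":24.6,"y":30.3,"z":0,"rx":0,"ry":0,"rz":-1.361,"fingers":1},{"x":27.8,"y":30.8,"z":0,"rx":0,"ry":0,"rz":-1.466,"fingers":1},{"x":29.3,"y":31.0,"z":0,"rx":0,"ry":0,"rz":-1.517,"fingers":1},{"x":29.3,"y":31.0,"z":0,"rx":0,"ry":0,"rz":-1.517,"fingers":1},{"x":29.3,"y":31.0,"z":0,"rx":0,"ry":0,"rz":-1.517,"fingers":1},{"x":29.3,"y":31.0,"z":0,"rx":0,"ry":0,"rz":-1.517,"fingers":1}])

```text
time_s: 5.88
tool_pos: [0.5761, 0.033, 0.0867]
tool_rot: [180.0, -0.0, 153.0]
force: [-0.5, 1.6, 2.2]
grip_width: 0.0101
grasp_force: 10.0
```

Emit:
drive_tool(moves=[{"x":0,"y":0,"z":0,"rx":0,"ry":0,"rz":0,"fingers":0.4},{"x":0,"y":0,"z":0,"rx":0,"ry":0,"rz":0,"fingers":0},{"x":0,"y":0,"z":0,"rx":0,"ry":0,"rz":0,"fingers":-0.3},{"x":0,"y":0,"z":0,"rx":0,"ry":0,"rz":0,"fingers":-0.5},{"x":0,"y":0,"z":-30,"rx":0,"ry":0,"rz":0,"fingers":-0.5},{"x":0,"y":0,"z":-70,"rx":0,"ry":0,"rz":0,"fingers":-0.5},{"x":-20,"y":0,"z":-110,"rx":0,"ry":0,"rz":0,"fingers":-0.5},{"x":-50,"y":0,"z":-134,"rx":0,"ry":0,"rz":0,"fingers":-0.5},{"x":-80,"y":0,"z":-134,"rx":0,"ry":0,"rz":0,"fingers":-0.5},{"x":-80,"y":0,"z":-134,"rx":0,"ry":0,"rz":0,"fingers":-0.5},{"x":-80,"y":0,"z":-134,"rx":0,"ry":0,"rz":0,"fingers":-0.5},{"x":-80,"y":0,"z":-134,"rx":0,"ry":0,"rz":0,"fingers":-0.5}])

```text
time_s: 7.38
tool_pos: [0.6468, -0.003, 0.2203]
tool_rot: [180.0, -0.1, 153.1]
force: [-0.2, 0.0, -0.0]
grip_width: 0.0658
grasp_force: 0.0
```

```bash
python3 - <<'E'
from h import *
from cell import sensors, vision
o=sensors.get_obs(); print(o['time_s'],o['tool_pos'],o['tool_rot'])
c=vision.read_camera('wrist'); pickle.dump(c,open('w3.pkl','wb'))
p=proj(c,[.5755,.033,.075]); print(p)
x,y=int(p[0])-50,max(0,int(p[1])-40); print(x,y)
cv2.imwrite("pics/w3.png",crop(c,x,y,100,75,8))
E
```

```text
7.375 [ 0.64676292 -0.0029506   0.22032468] [ 1.79989920e+02 -5.30811288e-02  1.53079683e+02]
[266.80962399  90.57197721]
216 50
```

View pics/w3.png

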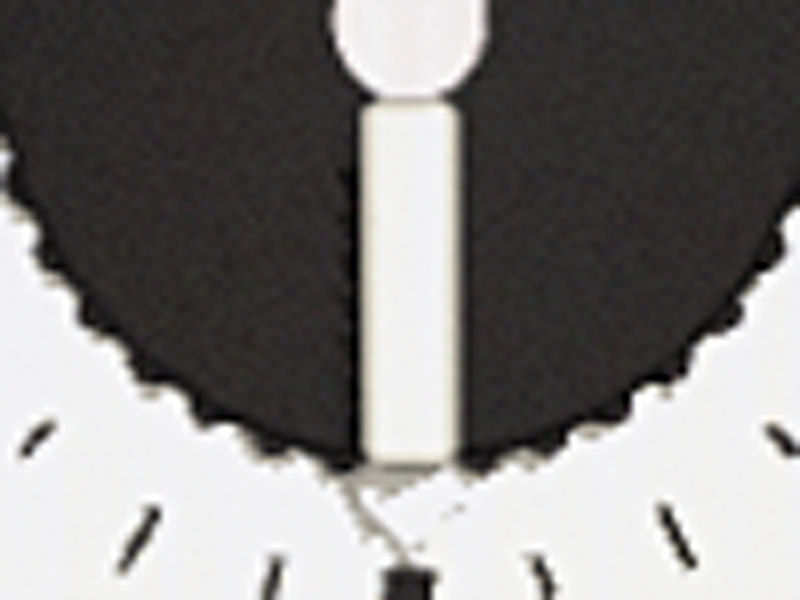

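The crop shows the bar (x 361–459) pointing at the wide mark (x 383–435, y 575+), with the tip at about (407,560). Next I measure the angle precisely. The bar's direction comes from its edges, and the zero direction from the tick ring fit.

```bash
cat > meas.py <<'E'
from h import *
from scipy.optimize import least_squares
import sys
def run(fn,ax=(.5475,.0470),yaw=-27,zs=.057):
    c=pickle.load(open(fn,"rb")); g=cv2.cvtColor(c['image'],cv2.COLOR_RGB2GRAY).astype(np.float32)
    # rectified patch of scale plane, 0.2 mm per px, u along zero direction, centre ax
    def rect(z,n=900,s=.0002):
        a=np.radians(yaw); i,j=np.meshgrid(np.arange(n)-n/2,np.arange(n)-n/2)
        X=ax[0]+s*(i*np.cos(a)-j*np.sin(a)); Y=ax[1]+s*(i*np.sin(a)+j*np.cos(a))
        uv=proj(c,np.stack([X,Y,np.full_like(X,z)],-1)).astype(np.float32)
        return cv2.remap(g,uv[...,0],uv[...,1],cv2.INTER_CUBIC,borderValue=255)
    Rz=rect(zs); m=(Rz<120).astype(np.uint8); n,l,s,ce=cv2.connectedComponentsWithStats(m)
    P=[];mark=None
    for i in range(1,n):
        p=(ce[i]-450)*.2; r=np.hypot(*p)
        if 58<r<76 and 80<s[i,4]<5000:
            if s[i,4]>1400: mark=p; print('wide',p,s[i])
            else: P.append(p)
    P=np.array(P); f=lambda q:(lambda d:np.r_[(((np.degrees(np.arctan2(d[:,1],d[:,0]))-q[2]+7.5)%15)-7.5)*r0/57.3,np.hypot(*d.T)-q[3]])(P-q[:2])
    r0=65; q=least_squares(f,[0,0,0,65],loss='soft_l1',f_scale=.3).x
    print('ticks',len(P),'centre mm',q[:2],'zero offset deg',q[2],'r',q[3],'res',np.abs(f(q)).mean())
    B=rect(.093); pts=[]
    for i in range(450+60,450+215,5):
        row=B[300:600,i].astype(float); w=np.where(row>150)[0]
        w=w[np.abs(w-150)<60]
        if len(w)<20: continue
        d=np.diff(row); a=np.argmax(d[90:210])+90; b=np.argmin(d[90:210])+90
        pts.append(((i-450)*.2,((a+b)/2+.5-150)*.2,(b-a)*.2))
    pts=np.array(pts); k=(pts[:,0]>15)&(pts[:,0]<42)&(abs(pts[:,2]-10)<1.5); print('bar rows',k.sum(),pts[k][:,2].mean())
    pf=np.polyfit(pts[k,0],pts[k,1],1); print('bar dir deg',np.degrees(np.arctan(pf[0])),'lateral at axis',pf[1], 'mid', np.polyval(pf,28))
    return Rz,B
if __name__=="__main__": run(sys.argv[1])
E
python3 meas.py w3.pkl
```

```text
wide [66.24260404  0.07853317] [ 736  436   92   30 2427]
ticks 18 centre mm [-0.0570403  0.1484229] zero offset deg -0.03838356076016979 r 61.25673053727339 res 0.4078865654368799
bar rows 26 9.861538461538462
bar dir deg 0.34866744823210993 lateral at axis 0.10348717948717939 mid 0.2738803418803419
```

The measured angle error is about +0.3° (0.3 mm at the tip) and the dial centre agrees with my axis, so the dial is set. On to the button, with a look from a hover first.

Emit:
drive_tool(moves=[{"x":35,"y":35,"z":0,"rx":0,"ry":0,"rz":0,"fingers":0},{"x":75,"y":75,"z":0,"rx":0,"ry":0,"rz":0,"fingers":0.5},{"x":115,"y":115,"z":0,"rx":0,"ry":0,"rz":0,"fingers":1},{"x":155,"y":155,"z":0,"rx":0,"ry":0,"rz":0,"fingers":1},{"x":195,"y":195,"z":0,"rx":0,"ry":0,"rz":0,"fingers":1},{"x":228,"y":230,"z":0,"rx":0,"ry":0,"rz":0,"fingers":1},{"x":228,"y":230,"z":0,"rx":0,"ry":0,"rz":0,"fingers":1},{"x":228,"y":230,"z":0,"rx":0,"ry":0,"rz":0,"fingers":1},{"x":228,"y":230,"z":0,"rx":0,"ry":0,"rz":0,"fingers":1}])

```text
time_s: 8.55
tool_pos: [0.5493, 0.3028, 0.2207]
tool_rot: [-180.0, 0.0, 152.9]
force: [-0.4, -0.2, 0.4]
grip_width: 0.0007
grasp_force: 0.0
```

```bash
python3 - <<'E'
from h import *
from cell import sensors, vision, env
o=sensors.get_obs(); print(o['time_s'],o['tool_pos'],o['tool_rot'],o['force'],env.tip_extent)
c=vision.read_camera('wrist'); pickle.dump(c,open('w4.pkl','wb'))
p=proj(c,[.4815,.3395,.067]); print(p)
cv2.imwrite("pics/w4.png",cv2.resize(c['image'][:,:,::-1],(800,600)))
hsv=cv2.cvtColor(c['image'],cv2.COLOR_RGB2HSV); m=((hsv[...,2]>200)&(hsv[...,1]<40)).astype(np.uint8)
n,l,s,ce=cv2.connectedComponentsWithStats(m)
for i in range(1,n):
    if s[i,4]>60: print(s[i],ce[i],onplane(c,ce[i],.067)[0])
E
```

```text
8.55 [0.54932256 0.30275638 0.22074468] [-1.79980747e+02  4.26521923e-02  1.52874284e+02] [-0.42789028 -0.24682874  0.42869078] 0.008
[269.09227098  93.85124013]
[  340     0   172   217 23937] [442.11338096  95.67627522] [0.55293131 0.47546895 0.067     ]
[  0  49  15  27 114] [ 6.45614035 62.81578947] [0.35443364 0.14835521 0.067     ]
[ 252   73   36   38 1071] [269.34733894  91.45845005] [0.47978884 0.34062677 0.067     ]
[188 110  16  16 204] [195.64705882 117.68137255] [0.46968851 0.27112149 0.067     ]
[309 154  11  16  61] [314.90163934 162.03278689] [0.55540021 0.34972635 0.067     ]
[334 168  17  17  88] [341.44318182 175.93181818] [0.57878661 0.36636012 0.067     ]
[   0  210  124   33 3446] [ 56.51683111 226.91381312] [0.4981685  0.09698388 0.067     ]
[488 232  24  11  97] [500.98969072 237.86597938] [0.70781542 0.48119928 0.067     ]
[ 93 275  33  28 766] [109.0156658  288.86684073] [0.57839265 0.10480197 0.067     ]
[497 277  15  39 349] [506.25501433 293.252149  ] [0.76973729 0.46755626 0.067     ]
[ 36 284  14  13 146] [ 42.64383562 289.9109589 ] [0.54818174 0.04313202 0.067     ]
```

View pics/w4.png

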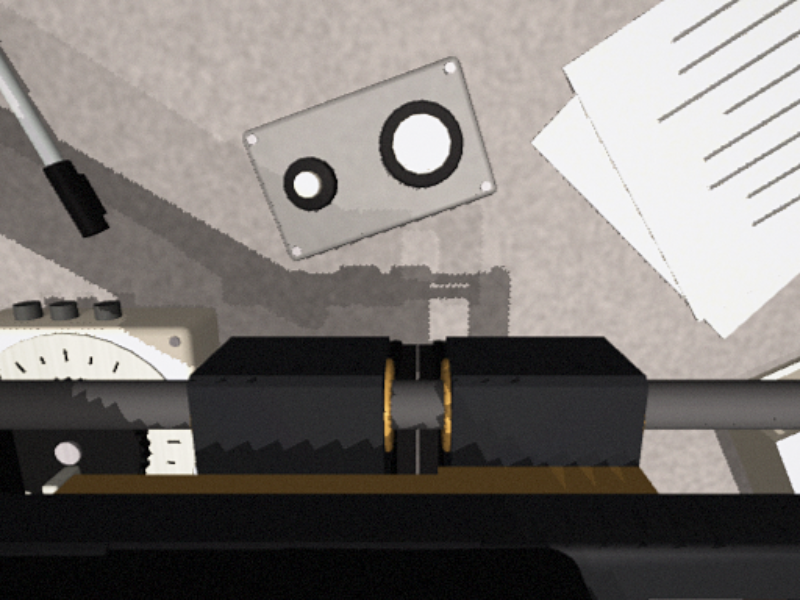

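The picture shows the grey box with the large button at (421,143) and the small at (307,184). The large button lies at (0.480, 0.3406), so move there (x +79, y +2) and descend to just above it.

Emit:
drive_tool(moves=[{"x":40,"y":1,"z":20,"rx":0,"ry":0,"rz":0,"fingers":1},{"x":79,"y":2,"z":60,"rx":0,"ry":0,"rz":0,"fingers":1},{"x":79,"y":2,"z":100,"rx":0,"ry":0,"rz":0,"fingers":1},{"x":79,"y":2,"z":130,"rx":0,"ry":0,"rz":0,"fingers":1},{"x":79,"y":2,"z":140,"rx":0,"ry":0,"rz":0,"fingers":1},{"x":79,"y":2,"z":140,"rx":0,"ry":0,"rz":0,"fingers":1},{"x":79,"y":2,"z":140,"rx":0,"ry":0,"rz":0,"fingers":1}])

```text
time_s: 9.48
tool_pos: [0.4803, 0.3427, 0.0822]
tool_rot: [179.9, 0.1, 153.0]
force: [0.5, 0.3, -0.0]
grip_width: 0.0005
grasp_force: 0.0
```

Emit:
drive_tool(moves=[{"x":0,"y":-1.5,"z":4,"rx":0,"ry":0,"rz":0,"fingers":1},{"x":0,"y":-1.5,"z":7,"rx":0,"ry":0,"rz":0,"fingers":1},{"x":0,"y":-1.5,"z":9,"rx":0,"ry":0,"rz":0,"fingers":1},{"x":0,"y":-1.5,"z":11,"rx":0,"ry":0,"rz":0,"fingers":1},{"x":0,"y":-1.5,"z":12.5,"rx":0,"ry":0,"rz":0,"fingers":1},{"x":0,"y":-1.5,"z":13.5,"rx":0,"ry":0,"rz":0,"fingers":1},{"x":0,"y":-1.5,"z":13.5,"rx":0,"ry":0,"rz":0,"fingers":1}])

```text
time_s: 10.35
tool_pos: [0.4789, 0.3411, 0.0693]
tool_rot: [179.9, 0.0, 153.0]
force: [-3.2, -3.7, 14.2]
grip_width: 0.0002
grasp_force: 7.1
```

The tip is at 61.3 mm and the force is 14 N, so the button is on its stop. Hold for 2.5 s more.

Emit:
drive_tool(moves=[{"x":0,"y":0,"z":0.3,"rx":0,"ry":0,"rz":0,"fingers":1},{"x":0,"y":0,"z":0.3,"rx":0,"ry":0,"rz":0,"fingers":1},{"x":0,"y":0,"z":0.3,"rx":0,"ry":0,"rz":0,"fingers":1},{"x":0,"y":0,"z":0.3,"rx":0,"ry":0,"rz":0,"fingers":1},{"x":0,"y":0,"z":0.3,"rx":0,"ry":0,"rz":0,"fingers":1},{"x":0,"y":0,"z":0.3,"rx":0,"ry":0,"rz":0,"fingers":1},{"x":0,"y":0,"z":0.3,"rx":0,"ry":0,"rz":0,"fingers":1},{"x":0,"y":0,"z":0.3,"rx":0,"ry":0,"rz":0,"fingers":1},{"x":0,"y":0,"z":0.3,"rx":0,"ry":0,"rz":0,"fingers":1},{"x":0,"y":0,"z":0.3,"rx":0,"ry":0,"rz":0,"fingers":1},{"x":0,"y":0,"z":0.3,"rx":0,"ry":0,"rz":0,"fingers":1},{"x":0,"y":0,"z":0.3,"rx":0,"ry":0,"rz":0,"fingers":1},{"x":0,"y":0,"z":0.3,"rx":0,"ry":0,"rz":0,"fingers":1},{"x":0,"y":0,"z":0.3,"rx":0,"ry":0,"rz":0,"fingers":1},{"x":0,"y":0,"z":0.3,"rx":0,"ry":0,"rz":0,"fingers":1},{"x":0,"y":0,"z":0.3,"rx":0,"ry":0,"rz":0,"fingers":1},{"x":0,"y":0,"z":0.3,"rx":0,"ry":0,"rz":0,"fingers":1},{"x":0,"y":0,"z":0.3,"rx":0,"ry":0,"rz":0,"fingers":1},{"x":0,"y":0,"z":0.3,"rx":0,"ry":0,"rz":0,"fingers":1},{"x":0,"y":0,"z":0.3,"rx":0,"ry":0,"rz":0,"fingers":1}])

```text
time_s: 12.85
tool_pos: [0.4789, 0.3411, 0.0693]
tool_rot: [179.9, 0.0, 153.0]
force: [-4.7, -3.3, 15.5]
grip_width: 0.0004
grasp_force: 7.8
```

Emit:
drive_tool(moves=[{"x":0,"y":0,"z":0.3,"rx":0,"ry":0,"rz":0,"fingers":1},{"x":0,"y":0,"z":0.3,"rx":0,"ry":0,"rz":0,"fingers":1},{"x":0,"y":0,"z":-5,"rx":0,"ry":0,"rz":0,"fingers":1},{"x":0,"y":0,"z":-15,"rx":0,"ry":0,"rz":0,"fingers":1},{"x":0,"y":0,"z":-50,"rx":0,"ry":0,"rz":0,"fingers":1},{"x":0,"y":0,"z":-100,"rx":0,"ry":0,"rz":0,"fingers":1},{"x":-40,"y":0,"z":-150,"rx":0,"ry":0,"rz":0,"fingers":1},{"x":-78,"y":0,"z":-151,"rx":0,"ry":0,"rz":0,"fingers":1},{"x":-78,"y":0,"z":-151,"rx":0,"ry":0,"rz":0,"fingers":1},{"x":-78,"y":0,"z":-151,"rx":0,"ry":0,"rz":0,"fingers":1},{"x":-78,"y":0,"z":-151,"rx":0,"ry":0,"rz":0,"fingers":1}])

```text
time_s: 14.22
tool_pos: [0.5464, 0.3067, 0.217]
tool_rot: [-179.9, -0.1, 153.2]
force: [0.3, 0.4, 0.2]
grip_width: 0.0001
grasp_force: 0.0
```

```bash
python3 - <<'E'
from h import *
from cell import vision
c=vision.read_camera('wrist'); t=vision.read_camera('top')
cv2.imwrite("pics/fin.png",np.hstack([crop(c,140,40,190,130,2),crop(t,160,120,190,130,2)]))
E
```

```text
(no output)
```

View pics/fin.png

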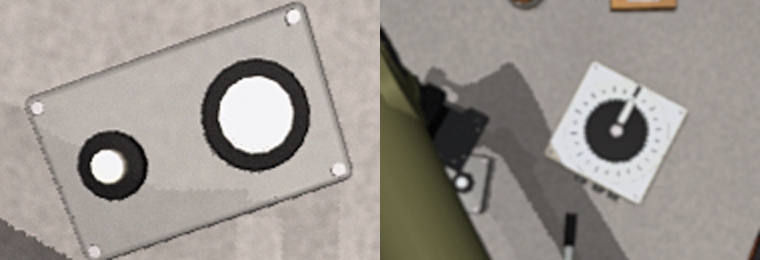

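The button is up again (wrist view, 255,115). In the top view the pointer still stands on the wide mark (635,95). Handing in.

```bash
python3 -c "
from cell import workorder
print(workorder.sign_off())"
```

```text
the job is handed in; nothing more can be done
None
```

The dial is set to the zero mark (measured about 0.3° off), the large button was then held on its stop for about 2.7 s and came up again, and the job was handed in at about 14 s; no verdict came back.

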